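# Make up a centrifuge counterweight on a spring scale

## Task

Make up the centrifuge counterweight: thread the steel ballast rings, one at a time, over the brass spindle of the spring scale and rest each gently on the pan, feeling for the spindle without forcing it, until the red pointer comes to rest inside the green band, with no hand on it. Lower the rings rather than dropping them, never push the pointer down into the red zone, and leave the spare rings and everything else on the bench where they are.

Things in the scene. Friction and masses are not known exactly. Their poses are not given: they have to be found in the camera images.
- scale: spring scale, fixed to the bench: grey base 150 x 150 x 40 mm high; origin under the base's centre on the bench, z up. A white column (12 x 30 mm, 170 mm high) stands 100 mm from the centre along the base's own +y; on its two faces that look along the base's x are painted black ticks, a green band 13 mm high and, 7 mm below it, a red zone.
- pointer (a point): end of the red pointer, at the column, 100 mm from the pan's centre along the scale's own +y and level with the pan's upper face; moves down with the pan
- pan_centre (a point): centre of the upper face of the scale's round flat aluminium pan (100 mm across, no rim), 125 mm above the bench at joint pan 0. On it stands a brass spindle, 17 mm diameter, 56 mm tall, flat top with 1 mm chamfer, on an eccentric foot: its axis is 4 mm off the pan's centre in a direction that no reading gives (feel for it). It does not turn under side forces below 10 N.
- pan (a joint): how far the pan and its pointer have sunk, in m (0 to 0.056, down is positive). The pan is sprung at 200 N/m (a light push sinks it), damped at 12 N s/m, and starts at rest somewhere between 0 and 0.011, differing each time. Each ring sinks it by about 0.010 more. The pointer is in the green band from 0.026 to 0.039 and in the red zone from 0.046.
- ring0: loose steel ballast ring lying flat, 54 mm outside diameter, 20 mm hole, 14 mm high, about 215 g (each differs by up to 7 %, hidden); origin at the centre of its underside, z up. The four rings are alike; two or three are needed.
- ring1: loose steel ballast ring lying flat, 54 mm outside diameter, 20 mm hole, 14 mm high, about 215 g (each differs by up to 7 %, hidden); origin at the centre of its underside, z up. The four rings are alike; two or three are needed.
- ring2: loose steel ballast ring lying flat, 54 mm outside diameter, 20 mm hole, 14 mm high, about 215 g (each differs by up to 7 %, hidden); origin at the centre of its underside, z up. The four rings are alike; two or three are needed.
- ring3: loose steel ballast ring lying flat, 54 mm outside diameter, 20 mm hole, 14 mm high, about 215 g (each differs by up to 7 %, hidden); origin at the centre of its underside, z up. The four rings are alike; two or three are needed.
- beaker: bystander: glass beaker 70 mm wide, 90 mm high; origin under its centre
- bottle: bystander: amber bottle 60 mm wide, 140 mm high; origin under its centre
- dish: bystander: culture dish 90 mm wide, 17 mm high; origin under its centre
- spatula: bystander: cage scraper 180 mm long, lying; origin near its middle
- slidebox: bystander: blue slide box 85 x 100 x 34 mm; origin under its centre
- tuberack: bystander: orange tube rack 70 x 190 mm, 100 mm high with its tubes; origin under its centre
Not all that is in view belongs to the job. Of the things shaped like the scale, the grey one is meant.

How it is judged (in metres and radians):
On the way, in this order (a step that is already met when the one before it is completed fails the run):
1. one ring alone is threaded on the spindle and let go ((((horizontal distance between ring0 and pan_centre below 0.008 m and z of ring0 in the frame of pan_centre between -0.004 and 0.046 m and angle between ring0's own z axis and vertical below 0.12 rad) and not (horizontal distance between ring1 and pan_centre below 0.008 m and z of ring1 in the frame of pan_centre between -0.004 and 0.046 m and angle between ring1's own z axis and vertical below 0.12 rad) and not (horizontal distance between ring2 and pan_centre below 0.008 m and z of ring2 in the frame of pan_centre between -0.004 and 0.046 m and angle between ring2's own z axis and vertical below 0.12 rad) and not (horizontal distance between ring3 and pan_centre below 0.008 m and z of ring3 in the frame of pan_centre between -0.004 and 0.046 m and angle between ring3's own z axis and vertical below 0.12 rad)) or (not (horizontal distance between ring0 and pan_centre below 0.008 m and z of ring0 in the frame of pan_centre between -0.004 and 0.046 m and angle between ring0's own z axis and vertical below 0.12 rad) and (horizontal distance between ring1 and pan_centre below 0.008 m and z of ring1 in the frame of pan_centre between -0.004 and 0.046 m and angle between ring1's own z axis and vertical below 0.12 rad) and not (horizontal distance between ring2 and pan_centre below 0.008 m and z of ring2 in the frame of pan_centre between -0.004 and 0.046 m and angle between ring2's own z axis and vertical below 0.12 rad) and not (horizontal distance between ring3 and pan_centre below 0.008 m and z of ring3 in the frame of pan_centre between -0.004 and 0.046 m and angle between ring3's own z axis and vertical below 0.12 rad)) or (not (horizontal distance between ring0 and pan_centre below 0.008 m and z of ring0 in the frame of pan_centre between -0.004 and 0.046 m and angle between ring0's own z axis and vertical below 0.12 rad) and not (horizontal distance between ring1 and pan_centre below 0.008 m and z of ring1 in the frame of pan_centre between -0.004 and 0.046 m and angle between ring1's own z axis and vertical below 0.12 rad) and (horizontal distance between ring2 and pan_centre below 0.008 m and z of ring2 in the frame of pan_centre between -0.004 and 0.046 m and angle between ring2's own z axis and vertical below 0.12 rad) and not (horizontal distance between ring3 and pan_centre below 0.008 m and z of ring3 in the frame of pan_centre between -0.004 and 0.046 m and angle between ring3's own z axis and vertical below 0.12 rad)) or (not (horizontal distance between ring0 and pan_centre below 0.008 m and z of ring0 in the frame of pan_centre between -0.004 and 0.046 m and angle between ring0's own z axis and vertical below 0.12 rad) and not (horizontal distance between ring1 and pan_centre below 0.008 m and z of ring1 in the frame of pan_centre between -0.004 and 0.046 m and angle between ring1's own z axis and vertical below 0.12 rad) and not (horizontal distance between ring2 and pan_centre below 0.008 m and z of ring2 in the frame of pan_centre between -0.004 and 0.046 m and angle between ring2's own z axis and vertical below 0.12 rad) and (horizontal distance between ring3 and pan_centre below 0.008 m and z of ring3 in the frame of pan_centre between -0.004 and 0.046 m and angle between ring3's own z axis and vertical below 0.12 rad))) and contact force between the fingers and anything else below 0.2 N), for 0.2 s.
2. a second ring is threaded on top of it (two rings on the spindle) and let go ((((horizontal distance between ring0 and pan_centre below 0.008 m and z of ring0 in the frame of pan_centre between -0.004 and 0.046 m and angle between ring0's own z axis and vertical below 0.12 rad) and (horizontal distance between ring1 and pan_centre below 0.008 m and z of ring1 in the frame of pan_centre between -0.004 and 0.046 m and angle between ring1's own z axis and vertical below 0.12 rad) and not (horizontal distance between ring2 and pan_centre below 0.008 m and z of ring2 in the frame of pan_centre between -0.004 and 0.046 m and angle between ring2's own z axis and vertical below 0.12 rad) and not (horizontal distance between ring3 and pan_centre below 0.008 m and z of ring3 in the frame of pan_centre between -0.004 and 0.046 m and angle between ring3's own z axis and vertical below 0.12 rad)) or ((horizontal distance between ring0 and pan_centre below 0.008 m and z of ring0 in the frame of pan_centre between -0.004 and 0.046 m and angle between ring0's own z axis and vertical below 0.12 rad) and not (horizontal distance between ring1 and pan_centre below 0.008 m and z of ring1 in the frame of pan_centre between -0.004 and 0.046 m and angle between ring1's own z axis and vertical below 0.12 rad) and (horizontal distance between ring2 and pan_centre below 0.008 m and z of ring2 in the frame of pan_centre between -0.004 and 0.046 m and angle between ring2's own z axis and vertical below 0.12 rad) and not (horizontal distance between ring3 and pan_centre below 0.008 m and z of ring3 in the frame of pan_centre between -0.004 and 0.046 m and angle between ring3's own z axis and vertical below 0.12 rad)) or ((horizontal distance between ring0 and pan_centre below 0.008 m and z of ring0 in the frame of pan_centre between -0.004 and 0.046 m and angle between ring0's own z axis and vertical below 0.12 rad) and not (horizontal distance between ring1 and pan_centre below 0.008 m and z of ring1 in the frame of pan_centre between -0.004 and 0.046 m and angle between ring1's own z axis and vertical below 0.12 rad) and not (horizontal distance between ring2 and pan_centre below 0.008 m and z of ring2 in the frame of pan_centre between -0.004 and 0.046 m and angle between ring2's own z axis and vertical below 0.12 rad) and (horizontal distance between ring3 and pan_centre below 0.008 m and z of ring3 in the frame of pan_centre between -0.004 and 0.046 m and angle between ring3's own z axis and vertical below 0.12 rad)) or (not (horizontal distance between ring0 and pan_centre below 0.008 m and z of ring0 in the frame of pan_centre between -0.004 and 0.046 m and angle between ring0's own z axis and vertical below 0.12 rad) and (horizontal distance between ring1 and pan_centre below 0.008 m and z of ring1 in the frame of pan_centre between -0.004 and 0.046 m and angle between ring1's own z axis and vertical below 0.12 rad) and (horizontal distance between ring2 and pan_centre below 0.008 m and z of ring2 in the frame of pan_centre between -0.004 and 0.046 m and angle between ring2's own z axis and vertical below 0.12 rad) and not (horizontal distance between ring3 and pan_centre below 0.008 m and z of ring3 in the frame of pan_centre between -0.004 and 0.046 m and angle between ring3's own z axis and vertical below 0.12 rad)) or (not (horizontal distance between ring0 and pan_centre below 0.008 m and z of ring0 in the frame of pan_centre between -0.004 and 0.046 m and angle between ring0's own z axis and vertical below 0.12 rad) and (horizontal distance between ring1 and pan_centre below 0.008 m and z of ring1 in the frame of pan_centre between -0.004 and 0.046 m and angle between ring1's own z axis and vertical below 0.12 rad) and not (horizontal distance between ring2 and pan_centre below 0.008 m and z of ring2 in the frame of pan_centre between -0.004 and 0.046 m and angle between ring2's own z axis and vertical below 0.12 rad) and (horizontal distance between ring3 and pan_centre below 0.008 m and z of ring3 in the frame of pan_centre between -0.004 and 0.046 m and angle between ring3's own z axis and vertical below 0.12 rad)) or (not (horizontal distance between ring0 and pan_centre below 0.008 m and z of ring0 in the frame of pan_centre between -0.004 and 0.046 m and angle between ring0's own z axis and vertical below 0.12 rad) and not (horizontal distance between ring1 and pan_centre below 0.008 m and z of ring1 in the frame of pan_centre between -0.004 and 0.046 m and angle between ring1's own z axis and vertical below 0.12 rad) and (horizontal distance between ring2 and pan_centre below 0.008 m and z of ring2 in the frame of pan_centre between -0.004 and 0.046 m and angle between ring2's own z axis and vertical below 0.12 rad) and (horizontal distance between ring3 and pan_centre below 0.008 m and z of ring3 in the frame of pan_centre between -0.004 and 0.046 m and angle between ring3's own z axis and vertical below 0.12 rad))) and contact force between the fingers and anything else below 0.2 N), for 0.2 s.
At the end, for the whole second after the job is handed in: the pan is at rest with its pointer in the green band (pan between 0.026 and 0.039); every ring is either threaded on the spindle (flat, centre within 8 mm of the pan's centre, underside less than 46 mm above the pan's face) or still within 20 mm of where it began; all let go (value of joint pan between 0.026 and 0.039 m and velocity of joint pan between -0.01 and 0.01 m/s and ((horizontal distance between ring0 and pan_centre below 0.008 m and z of ring0 in the frame of pan_centre between -0.004 and 0.046 m and angle between ring0's own z axis and vertical below 0.12 rad) or distance of ring0 from where it was at the start of the episode below 0.02 m) and ((horizontal distance between ring1 and pan_centre below 0.008 m and z of ring1 in the frame of pan_centre between -0.004 and 0.046 m and angle between ring1's own z axis and vertical below 0.12 rad) or distance of ring1 from where it was at the start of the episode below 0.02 m) and ((horizontal distance between ring2 and pan_centre below 0.008 m and z of ring2 in the frame of pan_centre between -0.004 and 0.046 m and angle between ring2's own z axis and vertical below 0.12 rad) or distance of ring2 from where it was at the start of the episode below 0.02 m) and ((horizontal distance between ring3 and pan_centre below 0.008 m and z of ring3 in the frame of pan_centre between -0.004 and 0.046 m and angle between ring3's own z axis and vertical below 0.12 rad) or distance of ring3 from where it was at the start of the episode below 0.02 m)); the robot touches nothing.
It fails at once if the pan is pushed so far that its pointer enters the red zone (0.046) (value of joint pan above 0.046 m).
It fails at once if a ring is dropped or slammed down the spindle onto the pan: it moves faster than 0.4 m/s (a free fall of 8 mm) within 46 mm of the pan's face (((horizontal distance between ring0 and pan_centre below 0.008 m and z of ring0 in the frame of pan_centre between -0.004 and 0.046 m and angle between ring0's own z axis and vertical below 0.12 rad) and linear speed of ring0 above 0.4 m/s) or ((horizontal distance between ring1 and pan_centre below 0.008 m and z of ring1 in the frame of pan_centre between -0.004 and 0.046 m and angle between ring1's own z axis and vertical below 0.12 rad) and linear speed of ring1 above 0.4 m/s) or ((horizontal distance between ring2 and pan_centre below 0.008 m and z of ring2 in the frame of pan_centre between -0.004 and 0.046 m and angle between ring2's own z axis and vertical below 0.12 rad) and linear speed of ring2 above 0.4 m/s) or ((horizontal distance between ring3 and pan_centre below 0.008 m and z of ring3 in the frame of pan_centre between -0.004 and 0.046 m and angle between ring3's own z axis and vertical below 0.12 rad) and linear speed of ring3 above 0.4 m/s)).
It fails at once if a scale part is loaded by the arm or fingers themselves with more than 5 N (contact force between any of the fingers, the arm and scale above 5 N).
It fails at once if a ring is pressed on the scale or against its spindle with more than 25 N (contact force between any of ring0, ring1, ring2, ring3 and scale above 25 N).
It fails at once if a bystander is shifted by more than 20 mm (distance of any of beaker, bottle, dish, spatula, slidebox, tuberack from where it was at the start of the episode above 0.02 m).
It also fails if it takes over 72 s, if anything falls off the work surface, if the arm or the gripper's body presses on something with over 40 N, if the wrist force passes 120 N, or if a joint passes its speed limit or range.

## Robot

A 7-joint arm with a two-finger parallel gripper is mounted at the origin on the work surface. World frame = base frame: x ahead of the robot, y to its left, z up, the work surface at z = 0. Lengths are in m, angles in degrees, forces in N, time in s.
With the tool pointing down it reaches from about 0.425 to 0.875 m from the base axis. Payload 4.7 kg.
Tool frame: the origin (TCP) lies on the centre line of the jaws, within the pads' length; the fingertips stand 8 mm ahead of it and the grasp point (between the pads) lies 11 mm behind it; y points along the fingers, z is the direction in which the jaws open and shut, and the axes are right-handed (so a half turn about y gives the same grasp; the last joint's range is limited). The gripper opens to 85 mm and grips with 20 to 120 N. Pads are 22 mm wide; open, the fingers measure 114 mm over their backs; the gripper's body (76 mm by 85 mm) begins 54 mm behind the grasp point. The pads swing forward as they close: fully open they stand 13 mm farther back than shut.
Start: joints at [-71.27, 18.392, -4.016, 83.108, 1.295, 78.541, -3.26], TCP at [0.2, 0.618, 0.239] pointing down, gripper open.
Joint ranges: [-163.93, 163.93], [-17.29, 119.83], [-79.2, 71.16], [3.27, 140.29], [-89.18, 269.18], [5.43, 117.66], [-154.24, 154.24]. Speed limits (degrees/s): [147.25, 147.25, 180, 180, 180, 180, 180].

## Interface

Orientations are given as [roll, pitch, yaw] about the fixed x, y, z axes, in that order (R = Rz(yaw) Ry(pitch) Rx(roll)).
In Python, from workcell import robot, open_jaws, grab, kinematics, get_image gives the robot as it stands. Calls block until the motion is done:
- robot.movep(position, orientation): joint-space move of the TCP to a pose.
- robot.servo_line(position, vel=0.15, frame=None, max_force=None): straight line of the TCP; frame=None keeps the orientation; vel is the mean speed in m/s. With max_force (N) it stops when the force on the tool has changed by that much, and returns True; else False.
- robot.move_joints(angles): joint-space move.
- open_jaws() and grab(strength=None): open the fingers fully, or close them until they stop; strength is the grip in N (None keeps the last).
- robot.wait(seconds).
- kinematics.ik(position, orientation): joint angles nearest the present ones, or None.
- get_image(name): name is "side" or "top"; returns a dict with "frame" (420x560x3 uint8, red, green, blue), "intrinsics" (3x3 intrinsics, pixels), "dist_coeffs" ([k1, k2, p1, p2, k3] as OpenCV has them; the pictures are not rectified), "R" (3x3) and "t" (3): a world point X has camera coordinates R X + t. Camera axes: x right, y down, z forward; pixel columns grow to the right and rows downward; lengths in m; the calibration is good to about 2 mm. A picture is of the moment at which its call begins. There is no depth.
A pose or a line that the arm cannot do raises robot.Unreachable and nothing moves.
- robot.hand_in(): hands the job in, once; it reports no verdict.
Readings, each from a call of its own:
- robot.read_time(): time.
- robot.read_joints(): joint angles.
- robot.read_qvel(): joint speeds.
- robot.read_tau(): joint torques, N m.
- robot.read_tool_pos(): TCP position.
- robot.read_tool_rot(): TCP orientation.
- robot.read_contact_force(): force on the tool from outside, world axes, zero at the start.
- robot.read_moment(): the same for the moment, N m.
- robot.read_grip_width(): opening from 0.0 (shut) to 1.0 (fully open).
Only numpy, scipy, OpenCV 4.12 (cv2) and the standard library are available. Lean on these libraries where they do the work, as an engineer would, in place of code of your own. Each camera call takes 0.05 s, during which the arm holds its last target.

## Working session

There is one attempt and no reset: what is moved stays moved. The work goes in short steps, each a Python script; the robot and the scene stay as the last script left them, time stands still between calls to the robot, and variables do not carry over. Pictures are saved under pics/ and viewed, and the job is handed in when it is done.

```bash
mkdir -p pics; ls
python3 - <<'E'
from workcell import robot, get_image
import cv2, numpy as np
for n in ("side","top"):
    d=get_image(n); cv2.imwrite(f"pics/{n}0.png", d["frame"][:,:,::-1])
    np.savez(f"{n}0.npz", **{k:np.array(v) for k,v in d.items()})
    print(n,np.array(d["intrinsics"]).round(1).tolist(),np.array(d["dist_coeffs"]).round(4),np.array(d["R"]).round(3).tolist(),np.array(d["t"]).round(3), (-np.array(d["R"]).T@d["t"]).round(3))
print(robot.read_time(),robot.read_tool_pos(),robot.read_tool_rot(),robot.read_contact_force())
E
```

```text
pics
side [[454.8, 0.0, 281.0], [0.0, 454.8, 208.5], [0.0, 0.0, 1.0]] [0.0395 0.     0.     0.     0.    ] [[0.858, -0.514, 0.006], [-0.283, -0.481, -0.83], [0.429, 0.71, -0.558]] [-0.408  0.22   1.139] [-0.077 -0.913  0.821]
top [[384.9, 0.0, 275.0], [0.0, 384.9, 211.6], [0.0, 0.0, 1.0]] [0.0322 0.     0.     0.     0.    ] [[-0.104, -0.995, 0.001], [-0.972, 0.102, -0.211], [0.21, -0.023, -0.978]] [0.056 0.521 0.997] [0.304 0.026 1.084]
0.1 [0.19990965 0.6180022  0.23832741] [-9.00996165e+01 -3.69699752e-03 -1.79211653e+01] [ 0.31585129 -0.03263081  0.44300574]
```

View pics/side0.png

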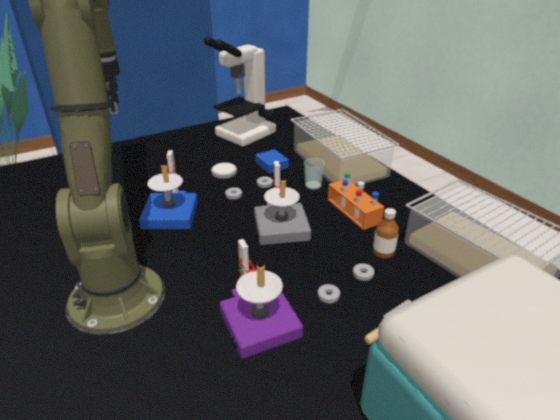

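View pics/top0.png

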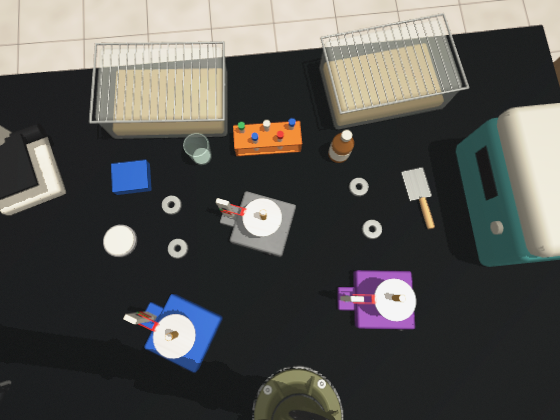

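```bash
cat > h.py <<'E'
import numpy as np, cv2
def load(n):
    d=np.load(n); return {k:d[k] for k in d.files}
def proj(d,X):
    r,_=cv2.Rodrigues(np.asarray(d["R"],float)); p,_=cv2.projectPoints(np.asarray(X,float).reshape(-1,3),r,np.asarray(d["t"],float),np.asarray(d["intrinsics"],float),np.asarray(d["dist_coeffs"],float)); return p.reshape(-1,2)
def ray(d,uv):
    p=cv2.undistortPoints(np.asarray(uv,float).reshape(1,1,2),np.asarray(d["intrinsics"],float),np.asarray(d["dist_coeffs"],float)).ravel()
    R=np.asarray(d["R"],float); return -R.T@np.asarray(d["t"],float), R.T@np.r_[p,1]
def atz(d,uv,z):
    o,v=ray(d,uv); return o+v*(z-o[2])/v[2]
def tri(d1,u1,d2,u2):
    A=[];b=[]
    for d,u in((d1,u1),(d2,u2)):
        o,v=ray(d,u); v=v/np.linalg.norm(v); P=np.eye(3)-np.outer(v,v); A.append(P); b.append(P@o)
    A=np.vstack(A); b=np.hstack(b); x=np.linalg.lstsq(A,b,rcond=None)[0]; return x, np.linalg.norm(A@x-b)
def crop(d,x,y,w,h,s,name):
    im=np.asarray(d["frame"])[y:y+h,x:x+w,::-1]; im=cv2.resize(im,None,fx=s,fy=s,interpolation=cv2.INTER_CUBIC)
    for i in range(0,w,10):
        cv2.line(im,(i*s,0),(i*s,6),(0,255,255),1); 
        if i%20==0: cv2.putText(im,str(x+i),(i*s,16),0,.4,(0,255,255),1)
    for j in range(0,h,10):
        cv2.line(im,(0,j*s),(6,j*s),(0,255,255),1)
        if j%20==0: cv2.putText(im,str(y+j),(0,j*s+4),0,.4,(0,255,255),1)
    cv2.imwrite(name,im)
E
python3 - <<'E'
from h import *
t=load("top0.npz"); s=load("side0.npz")
crop(t,205,180,100,75,8,"pics/tA.png")
crop(s,245,150,75,100,6,"pics/sA.png")
crop(t,145,180,60,90,6,"pics/tB.png"); crop(t,340,165,60,90,6,"pics/tC.png")
crop(s,210,155,80,60,8,"pics/sB.png"); crop(s,305,250,80,60,8,"pics/sC.png")
E
cd pics; python3 -c "
import cv2,numpy as np
a=[cv2.imread(f) for f in('tB.png','tC.png')]
cv2.imwrite('tBC.png',np.hstack(a))
a=[cv2.imread(f)[:, :] for f in('sB.png','sC.png')]
cv2.imwrite('sBC.png',cv2.resize(np.vstack(a),None,fx=.6,fy=.6))"
```

```text
(no output)
```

View pics/tA.png

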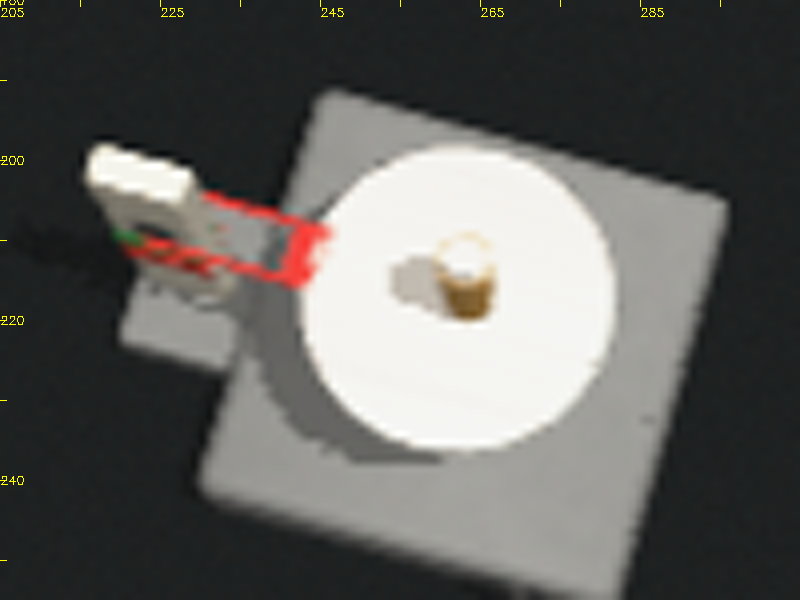

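View pics/sA.png

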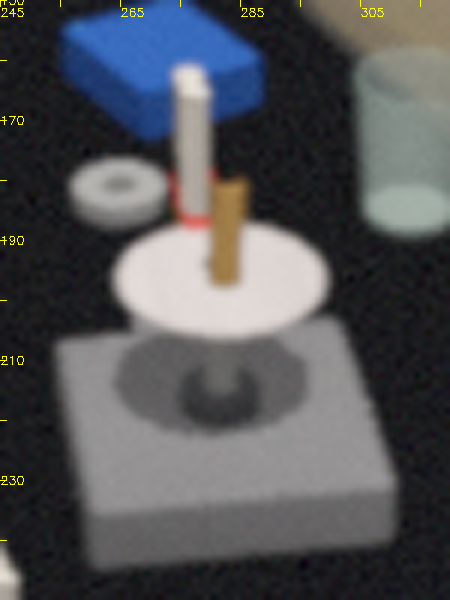

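View pics/tBC.png

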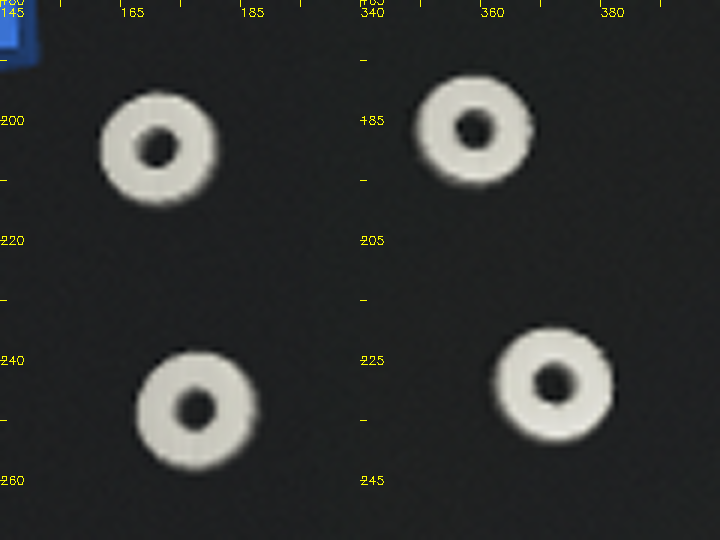

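View pics/sBC.png

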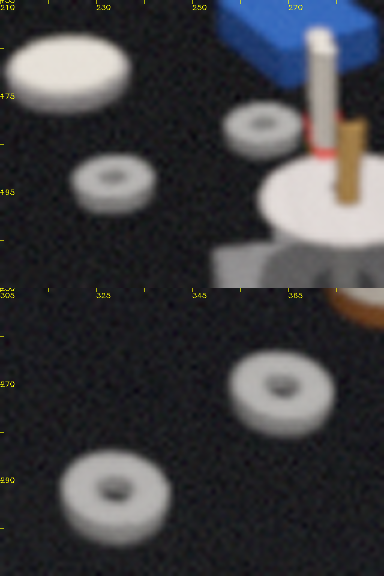

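```bash
cat > meas.py <<'E'
from h import *
from scipy.optimize import least_squares
t=load("top0.npz"); s=load("side0.npz")
def mask_at(d,uv,thr):
    g=cv2.cvtColor(d["frame"],cv2.COLOR_RGB2GRAY); m=(g>thr).astype(np.uint8)
    n,l,st,c=cv2.connectedComponentsWithStats(m); k=l[int(uv[1]),int(uv[0])]
    cs,_=cv2.findContours((l==k).astype(np.uint8),cv2.RETR_EXTERNAL,cv2.CHAIN_APPROX_NONE)
    f=np.zeros_like(m); cv2.drawContours(f,cs,-1,1,-1)
    ys,xs=np.nonzero(f); return np.array([xs.mean(),ys.mean()]),len(xs)
a=np.linspace(0,2*np.pi,90,endpoint=False)
def hullc(d,X,h=.014,r=.027):
    P=[[X[0]+r*np.cos(q),X[1]+r*np.sin(q),X[2]+z] for q in a for z in(0,h)]
    p=cv2.convexHull(proj(d,P).astype(np.float32)); m=cv2.moments(p); return np.array([m["m10"]/m["m00"],m["m01"]/m["m00"]]),m["m00"]
R=[((163,205),(265,177)),((170,250),(227,190)),((352,187),(360,276)),((366,230),(322,298))]
if __name__=="__main__":
  for ut,us in R:
    ct,nt=mask_at(t,ut,90); cs,ns=mask_at(s,us,70)
    x0=atz(t,ct,.01)
    f=lambda X:np.r_[hullc(t,X)[0]-ct,hullc(s,X)[0]-cs]
    q=least_squares(f,x0); qt=least_squares(lambda X:hullc(t,[X[0],X[1],0])[0]-ct,x0[:2])
    print(ct.round(2),nt,hullc(t,q.x)[1],cs.round(2),ns,hullc(s,q.x)[1],"xyz",q.x.round(4),"res",q.fun.round(2),"top z=0:",qt.x.round(4))
  for n,(u,v) in dict(pan=((261.9,217.1),(281.8,196.2)),sptop=((263.2,212.9),(283.4,180.6))).items():
    print(n,tri(t,u,s,v), "top@z", atz(t,u,.12), )
  # base corners top (z .04) 
  for c in ((246,191.5),(296,205.5),(282.5,254.5),(230,241.5)): print(atz(t,c,.04))
E
python3 meas.py
```

```text
[170.94 204.25] 288 243.45625711639877 [279.51 206.71] 3203 135.56792317680083 xyz [ 0.6305  0.3155 -0.1251] res [ 3.12 -3.49 -6.64 -1.28] top z=0: [0.5872 0.2947]
[177.27 247.94] 308 322.2059664102271 [233.27 192.58] 180 164.21004385768902 xyz [0.4589 0.2825 0.0033] res [-0.07  0.16  0.19 -0.02] top z=0: [0.4598 0.2831]
[358.58 186.29] 279 296.4455297475215 [363.25 271.38] 319 303.0151570257731 xyz [ 0.5828 -0.2472  0.0029] res [-0.06  0.24  0.24 -0.07] top z=0: [ 0.5842 -0.2482]
[371.81 228.78] 298 313.19332762248814 [328.49 293.05] 370 349.1219154316932 xyz [ 0.456  -0.2656  0.0023] res [-0.1   0.2   0.17 -0.01] top z=0: [ 0.4569 -0.2666]
pan (array([0.50067831, 0.03800713, 0.11575368]), np.float64(0.00013306228484245071)) top@z [0.49972805 0.03799429 0.12      ]
sptop (array([0.50080857, 0.03266079, 0.17036569]), np.float64(0.0019727365843472122)) top@z [0.51029676 0.03362009 0.12      ]
[0.59352046 0.07620534 0.04      ]
[ 0.53890139 -0.05866301  0.04      ]
[ 0.40735834 -0.00651454  0.04      ]
[0.45748873 0.13204329 0.04      ]
```

Run:
```python
from workcell import robot, get_image
import cv2, numpy as np
from h import *
for n in ("side","top"):
    fs=[get_image(n) for _ in range(6)]; d=fs[0]; d["frame"]=np.mean([f["frame"] for f in fs],0).round().astype(np.uint8)
    np.savez(f"{n}1.npz", **{k:np.array(v) for k,v in d.items()})
print(robot.read_time())
f=[robot.read_contact_force() for _ in range(5)]; print(np.round(f,2))
s=load("side1.npz"); t=load("top1.npz")
crop(s,258,150,50,62,12,"pics/sD.png"); crop(t,235,190,55,50,14,"pics/tD.png")
```

```text
0.7
[[ 0.06 -0.59  0.13]
 [ 0.06 -0.59  0.13]
 [ 0.06 -0.59  0.13]
 [ 0.06 -0.59  0.13]
 [ 0.06 -0.59  0.13]]
```

View pics/sD.png

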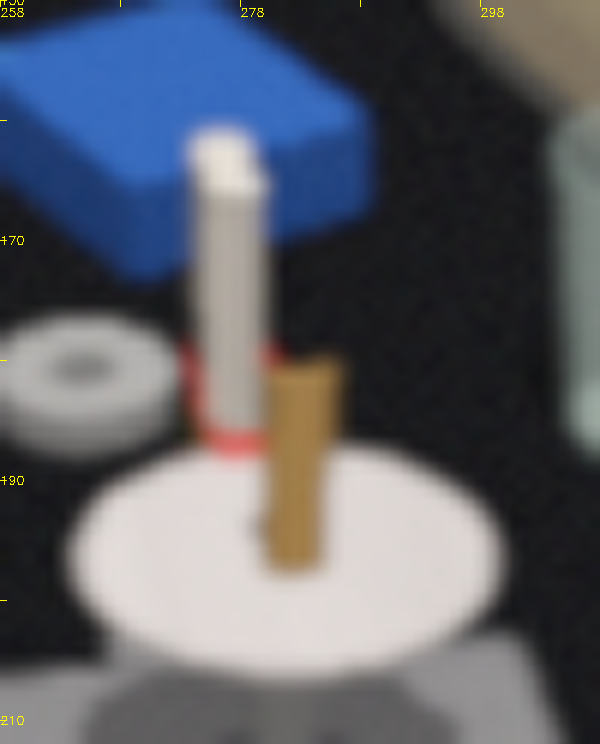

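View pics/tD.png

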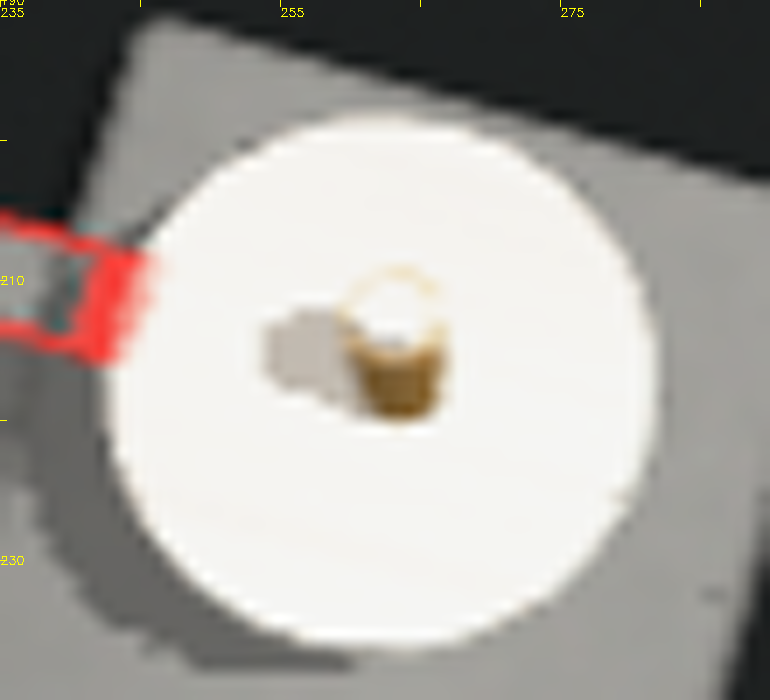

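Run:
```python
from h import *
from scipy.optimize import least_squares
t=load("top1.npz"); s=load("side1.npz")
M=dict(pt=(261.7,216.8),ps=(281.3,195.6),tt=(262.7,212.0),ts=(283.0,180.2),ft=(263.2,216.1),fs=(281.9,195.8))
def f(p):
    P=p[:3]; o=np.array([.004*np.cos(p[3]),.004*np.sin(p[3]),0])
    T=P+o+[0,0,.056]; F=P+o
    bt=p[4:6]; bs=p[6:8]
    r=[]
    for X,a,b in((P,'pt','ps'),(T,'tt','ts'),(F,'ft','fs')):
        r+=list(proj(t,X)[0]+bt-M[a])+list(proj(s,X)[0]+bs-M[b])
    return np.r_[r,bt*.3,bs*.3]
for a in (-2,-1,0,1,2):
    q=least_squares(f,[.5,.038,.116,a,0,0,0,0]); print(q.x.round(4),q.cost.round(3))
print(q.fun.round(2))
q=q.x;print("spindle",q[0]+.004*np.cos(q[3]),q[1]+.004*np.sin(q[3]))
for k,z in(('tt',.172),('ft',.116),('pt',.116)): print(k,atz(t,M[k],z))
```

```text
[ 0.5012  0.0391  0.1152 -1.3729  0.2592 -0.1639 -0.3227 -0.4038] 0.659
[ 0.5012  0.0391  0.1152 -1.3729  0.2592 -0.1639 -0.3227 -0.4038] 0.659
[ 0.5012  0.0391  0.1152 -1.3729  0.2592 -0.1639 -0.3227 -0.4038] 0.659
[ 0.5012  0.0391  0.1152 -1.3729  0.2592 -0.1639 -0.3227 -0.4038] 0.659
[ 0.5012  0.0391  0.1152 -1.3729  0.2592 -0.1639 -0.3227 -0.4038] 0.659
[ 0.05  0.    0.1   0.16 -0.12 -0.23 -0.51 -0.64  0.05  0.25  0.43  0.51
  0.08 -0.05 -0.1  -0.12]
spindle 0.5019536254444467 0.03512828688483741
tt [0.50150607 0.03421363 0.172     ]
ft [0.50279885 0.03447113 0.116     ]
pt [0.50137522 0.03847671 0.116     ]
```

Run:
```python
from workcell import robot, kinematics
import numpy as np
for p in ([.4567,-.2665,.2],[.4567,-.2665,.012],[.502,.0345,.2],[.584,-.248,.05]):
  for y in (-112,68,-22,158):
    j=kinematics.ik(p,[-90,0,y]); print(p,y,None if j is None else np.round(j,1))
```

```text
[0.4567, -0.2665, 0.2] -112 [ -4.    5.   33.3 104.5  -2.9  71.3   8.2]
[0.4567, -0.2665, 0.2] 68 None
[0.4567, -0.2665, 0.2] -22 [-19.4   5.9  50.1 104.9  -4.7  71.4 100.1]
[0.4567, -0.2665, 0.2] 158 [-28.8   7.2  60.8 105.1  -6.6  71.5 -78. ]
[0.4567, -0.2665, 0.012] -112 [-25.9  31.3  64.2 115.  -34.6  55.6  34. ]
[0.4567, -0.2665, 0.012] 68 [ -24.    29.3   61.4  115.   -31.9   54.5 -148.2]
[0.4567, -0.2665, 0.012] -22 [-18.3  25.2  53.6 114.8 -25.6  52.5 116.7]
[0.4567, -0.2665, 0.012] 158 [-15.8  23.8  50.3 114.8 -23.3  51.9 -65.2]
[0.502, 0.0345, 0.2] -112 [-38.6   1.3  32.3 107.7  -0.7  71.2 -28. ]
[0.502, 0.0345, 0.2] 68 [-36.7   1.3  30.4 107.7  -0.7  71.2 151.9]
[0.502, 0.0345, 0.2] -22 [-38.5   1.3  32.2 107.7  -0.7  71.2  62. ]
[0.502, 0.0345, 0.2] 158 [ -65.7    0.9   60.1  108.4   -0.8   71.2 -117.3]
[0.584, -0.248, 0.05] -112 [-16.4  32.9  48.4  98.2 -27.6  61.5  19. ]
[0.584, -0.248, 0.05] 68 [ -24.1   39.5   61.    98.4  -37.8   65.3 -153.8]
[0.584, -0.248, 0.05] -22 [-12.   30.6  42.1  98.1 -23.1  60.3 105.8]
[0.584, -0.248, 0.05] 158 [-24.1  39.5  61.   98.4 -37.8  65.3 -63.8]
```

Run:
```python
from workcell import robot, open_jaws
import numpy as np
T=lambda m:print(m,round(robot.read_time(),2),np.round(robot.read_tool_pos(),4),np.round(robot.read_tool_rot(),2),np.round(robot.read_contact_force(),2),robot.read_grip_width())
T(0)
robot.movep([.5,.035,.29],[-90,0,-112]);T(1)
robot.movep([.4567,-.2665,.10],[-90,0,-22]);T(2)
print(robot.servo_line([.4567,-.2665,.022],vel=.1,max_force=6));T(3)
print(robot.servo_line([.4567,-.2665,.002],vel=.02,max_force=3));T(4)
```

```text
0 0.7 [0.2    0.6185 0.2394] [-89.99  -0.   -17.92] [ 0.06 -0.59  0.13] 1.0014433657214656
1 3.04 [0.5    0.0365 0.2898] [-9.0010e+01 -1.0000e-02 -1.1185e+02] [-0.06  0.23 -0.81] 0.9951657126199644
2 5.12 [ 0.4572 -0.266   0.1001] [-8.998e+01 -2.000e-02 -2.196e+01] [-1.22 -0.14 -0.67] 1.0022328269922927
False
3 6.05 [ 0.4571 -0.2669  0.0225] [-9.001e+01 -5.000e-02 -2.201e+01] [-0.73 -0.02  0.83] 0.9982168832084152
False
4 7.2 [ 0.4568 -0.2666  0.0021] [-9.0e+01 -1.0e-02 -2.2e+01] [ 0.45  0.29 -0.02] 0.9984700536289467
```

```bash
cat > r.py <<'E'
from workcell import robot, open_jaws, grab, kinematics, get_image
import numpy as np
from h import *
T=lambda m:print(m,round(robot.read_time(),2),np.round(robot.read_tool_pos(),4),np.round(robot.read_tool_rot(),2),"F",np.round(robot.read_contact_force(),2),"w",round(robot.read_grip_width(),3))
def snap(n,tag):
    d=get_image(n); np.savez(f"{n}{tag}.npz",**{k:np.array(v) for k,v in d.items()}); return d
E
python3 - <<'E'
from r import *
p=[.4567,-.2665]
robot.servo_line(p+[.008],vel=.05);T(0)
grab(20);T(1)
open_jaws();T(2)
robot.servo_line(p+[.04],vel=.1)
robot.movep(p+[.04],[-90,0,-112]);T(3)
robot.servo_line(p+[.008],vel=.05);T(4)
grab(60);T(5)
d=snap("side","2"); crop(d,290,240,80,80,8,"pics/g1.png")
E
```

```text
0 7.47 [ 0.4572 -0.2667  0.0086] [-8.999e+01 -7.000e-02 -2.200e+01] F [-0.18 -0.05  1.18] w 0.997
1 7.88 [ 0.4568 -0.2663  0.0082] [-8.997e+01  2.000e-02 -2.198e+01] F [0.09 2.11 5.1 ] w 0.608
2 8.31 [ 0.4566 -0.2666  0.0079] [-90.01   0.   -22.  ] F [ 0.13  0.27 -0.04] w 1.0
3 10.02 [ 0.4564 -0.2664  0.0397] [-9.0040e+01 -1.0000e-02 -1.1194e+02] F [-0.16 -1.7  -1.11] w 1.002
4 10.81 [ 0.4568 -0.2667  0.0081] [-8.9990e+01 -1.0000e-02 -1.1201e+02] F [ 0.61 -0.01  0.01] w 1.004
5 11.23 [ 0.4567 -0.2665  0.009 ] [-9.0010e+01  7.0000e-02 -1.1201e+02] F [-2.5   3.03  9.34] w 0.609
```

View pics/g1.png

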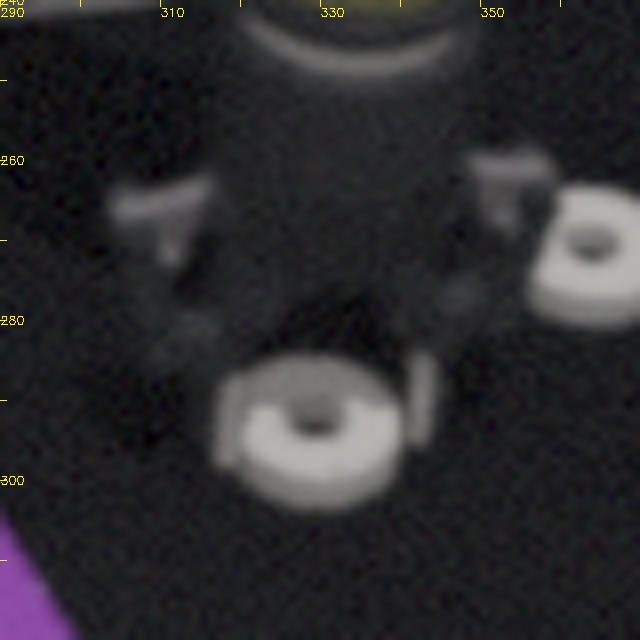

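Run:
```python
from r import *
p=[.4567,-.2665]
open_jaws(); robot.servo_line(p+[.0125],vel=.05);T(0)
grab(60);T(1); robot.wait(.2);T(2)
robot.servo_line(p+[.05],vel=.08);T(3); robot.wait(.3);T(4)
d=snap("side","3"); crop(d,290,220,80,80,8,"pics/g2.png")
```

```text
0 11.97 [ 0.457  -0.2667  0.0129] [ -89.96    0.   -112.  ] F [-0.3   0.5   0.21] w 1.005
1 12.41 [ 0.4568 -0.2665  0.0134] [-9.0010e+01  7.0000e-02 -1.1202e+02] F [-1.88  2.81 10.55] w 0.591
2 12.61 [ 0.4569 -0.2665  0.0134] [-9.0000e+01  7.0000e-02 -1.1202e+02] F [-2.92  2.67 11.03] w 0.595
3 13.22 [ 0.4565 -0.266   0.0496] [-9.0030e+01  3.0000e-02 -1.1199e+02] F [-0.   -0.15 -2.18] w 0.589
4 13.53 [ 0.4564 -0.2664  0.0496] [-9.004e+01 -2.000e-02 -1.120e+02] F [ 0.02 -0.6  -1.57] w 0.59
```

View pics/g2.png

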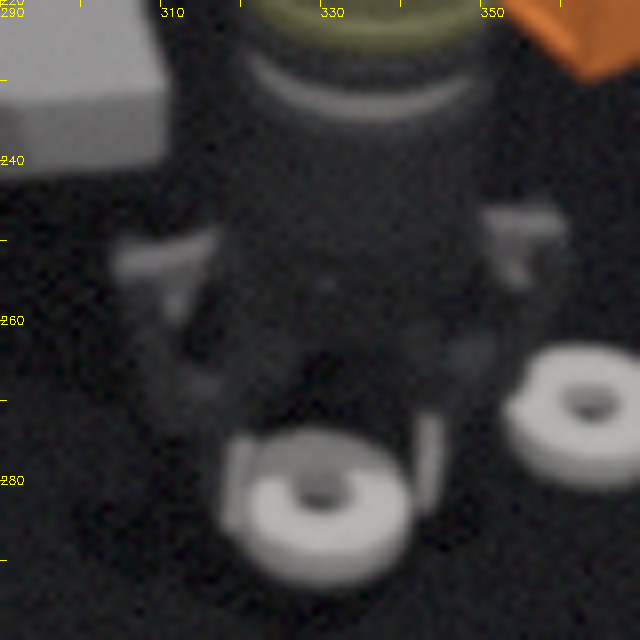

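```bash
cat >> r.py <<'E'
def favg(n=10,dt=.02):
    f=[]
    for _ in range(n): robot.wait(dt); f.append(robot.read_contact_force())
    return np.mean(f,0)
E
python3 - <<'E'
from r import *
p=[.502,.0345]
robot.servo_line([.4565,-.2664,.215],vel=.25)
robot.movep(p+[.215],[-90,0,-112]);T(0)
robot.wait(.2); print(favg().round(2))
robot.servo_line(p+[.192],vel=.08); print(favg().round(2)); T(1)
for z in (.184,.178,.173):
    robot.servo_line(p+[z],vel=.03); print(z,favg().round(2))
T(2)
for n in("side","top"): snap(n,"4")
s=load("side4.npz");t=load("top4.npz")
crop(s,258,140,60,72,8,"pics/g3.png"); crop(t,235,180,60,60,9,"pics/g3t.png")
E
```

```text
0 15.55 [0.5019 0.0326 0.2144] [-9.0020e+01 -1.0000e-01 -1.1214e+02] F [-0.21 -1.21 -2.03] w 0.594
[-0.15  0.25 -2.06]
[-0.19 -0.16 -2.19]
1 16.52 [0.5023 0.0346 0.1924] [-8.9970e+01  2.0000e-02 -1.1199e+02] F [-0.53 -0.64 -2.07] w 0.588
0.184 [ 0.01 -0.05 -2.  ]
0.178 [-0.16  0.29 -1.96]
0.173 [ 0.07  0.02 -1.91]
2 18.11 [0.5021 0.0345 0.1731] [ -89.99    0.   -112.  ] F [-0.41 -0.12 -1.45] w 0.587
```

View pics/g3.png

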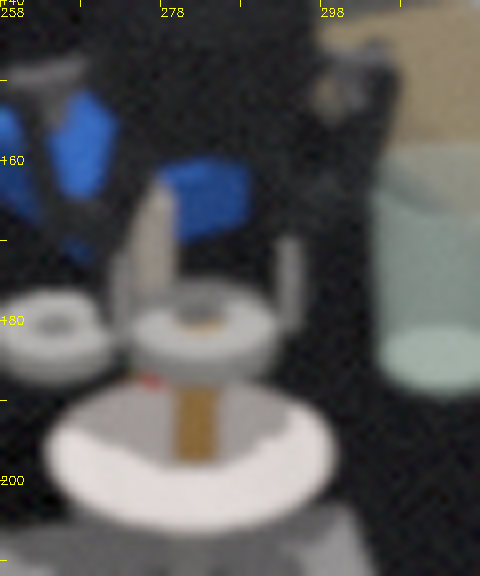

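Run:
```python
from r import *
p=[.502,.0345]
for z in (.168,.162):
    robot.servo_line(p+[z],vel=.03,max_force=8); print(z,favg().round(2))
T(2)
for n in("side","top"): snap(n,"5")
s=load("side5.npz");t=load("top5.npz")
crop(s,258,140,60,72,8,"pics/g4.png");
```

```text
0.168 [-0.14  0.16 -2.03]
0.162 [ 0.17  0.23 -1.8 ]
2 19.21 [0.5021 0.0345 0.1621] [ -89.99    0.   -112.  ] F [ 0.14  0.11 -1.66] w 0.592
```

View pics/g4.png

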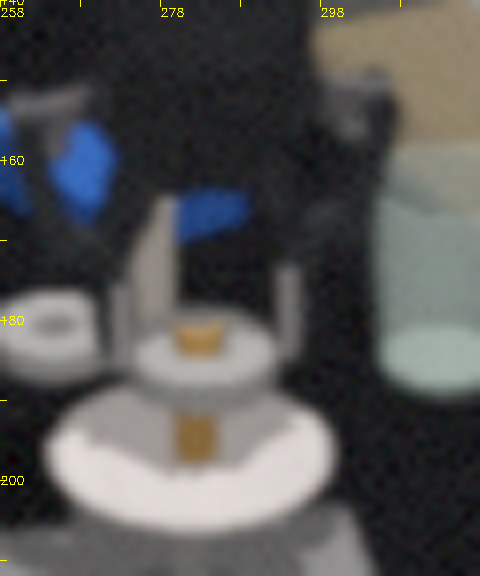

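Run:
```python
from r import *
p=[.502,.0345]
print(robot.servo_line(p+[.134],vel=.04,max_force=6)); print(favg(8).round(2))
for z in (.128,.124,.1205,.118,.116,.114):
    robot.servo_line(p+[z],vel=.04,max_force=8); f=favg(8); print(z,f.round(2))
    if f[2]>-.35: break
T(2)
```

```text
False
[-0.18  0.02 -2.32]
0.128 [-0.37 -0.03 -1.6 ]
0.124 [-0.54 -0.09 -0.9 ]
0.1205 [-0.15  0.12 -0.13]
2 21.49 [0.5021 0.0346 0.1206] [-8.999e+01  1.000e-02 -1.120e+02] F [-0.43  0.39 -0.22] w 0.59
```

Run:
```python
from r import *
p=[.502,.0345]
open_jaws(); T(0); robot.wait(.3); print(favg(8).round(2)); T(1)
robot.servo_line(p+[.20],vel=.12); T(2)
robot.movep([.54,-.14,.22],[-90,0,-112]); T(3)
for n in("side","top"): snap(n,"6")
s=load("side6.npz");t=load("top6.npz")
crop(s,258,140,60,72,8,"pics/g5.png");cv2.imwrite("pics/t6.png",t["frame"][:,:,::-1])
print([None if (j:=kinematics.ik([.584,-.248,z],[-90,0,y])) is None else np.round(j,0).tolist() for z,y in((.06,-22),(.012,-22),(.06,-112),(.012,-112))])
```

```text
0 21.93 [0.5021 0.0345 0.1205] [ -89.99    0.   -112.  ] F [-0.86  0.57 -0.54] w 0.996
[-0.08  0.06  0.14]
1 22.37 [0.502  0.0345 0.1205] [ -90.   -0. -112.] F [-0.22 -0.29  0.68] w 0.999
2 23.18 [0.5015 0.0345 0.1994] [-9.0050e+01 -3.0000e-02 -1.1199e+02] F [-0.63  0.5  -0.32] w 1.001
3 23.93 [ 0.5396 -0.1392  0.2191] [-9.01e+01 -2.00e-02 -1.12e+02] F [-0.42  0.25 -0.26] w 0.996
[[-9.0, 29.0, 39.0, 98.0, -20.0, 61.0, 104.0], [-8.0, 32.0, 36.0, 99.0, -22.0, 56.0, 105.0], [-21.0, 36.0, 56.0, 98.0, -32.0, 64.0, 22.0], [-20.0, 39.0, 54.0, 100.0, -36.0, 60.0, 25.0]]
```

View pics/g5.png

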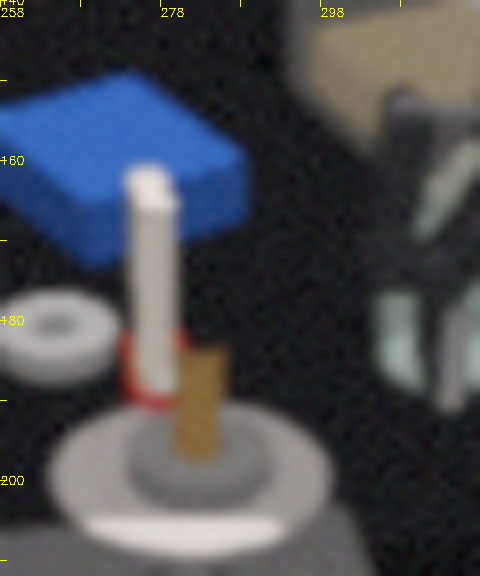

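View pics/t6.png

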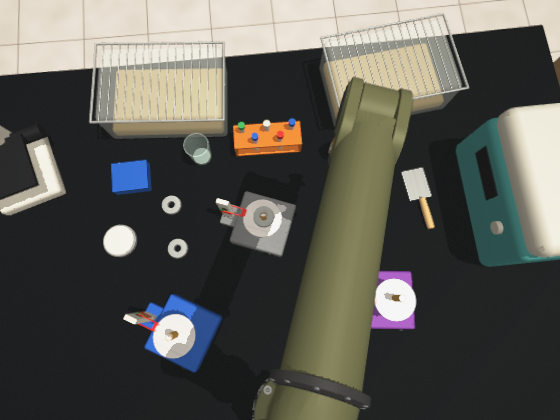

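Run:
```python
from h import *
s=load("side0.npz");t=load("top0.npz")
for z in(0,): print(atz(s,(386,249),z), atz(t,(343,160),0.01),"cap",atz(t,(346,135),.14), "rack", atz(t,(300,153),.0))
```

```text
[ 0.70709902 -0.19808262  0.        ] [ 0.66750485 -0.21410723  0.01      ] cap [ 0.69083144 -0.20239045  0.14      ] rack [ 0.706009   -0.09226616  0.        ]
```

Run:
```python
from r import *
p=[.5838,-.2477]
robot.movep(p+[.09],[-90,0,-22]);T(0)
print(robot.servo_line(p+[.0125],vel=.1,max_force=8));T(1)
grab(20);T(2); open_jaws()
robot.servo_line(p+[.035],vel=.1)
robot.movep(p+[.035],[-90,0,-112])
print(robot.servo_line(p+[.0125],vel=.06,max_force=8));T(3)
grab(60); robot.wait(.2);T(4)
robot.servo_line(p+[.06],vel=.1);robot.wait(.2);print(favg(8).round(2));T(5)
d=snap("side","7"); crop(d,320,200,80,80,8,"pics/g6.png")
```

```text
0 25.62 [ 0.5842 -0.247   0.0903] [-8.998e+01 -2.000e-02 -2.197e+01] F [ 0.26 -0.55 -0.48] w 0.996
False
1 26.54 [ 0.5843 -0.2481  0.0131] [-9.001e+01 -6.000e-02 -2.201e+01] F [-0.02  0.65  0.36] w 1.002
2 26.96 [ 0.5844 -0.2476  0.0135] [-8.996e+01 -6.000e-02 -2.198e+01] F [-2.02  0.48  5.65] w 0.607
False
3 29.55 [ 0.5835 -0.2477  0.012 ] [-9.0040e+01 -2.0000e-02 -1.1201e+02] F [-0.35  0.97  0.12] w 0.996
4 30.19 [ 0.5838 -0.2478  0.0138] [-9.0000e+01  5.0000e-02 -1.1201e+02] F [-1.93  1.98  6.73] w 0.594
[ 0.26 -0.04 -1.97]
5 31.15 [ 0.5835 -0.2476  0.0595] [-9.005e+01 -1.000e-02 -1.120e+02] F [-0.22  0.44 -2.23] w 0.592
```

View pics/g6.png

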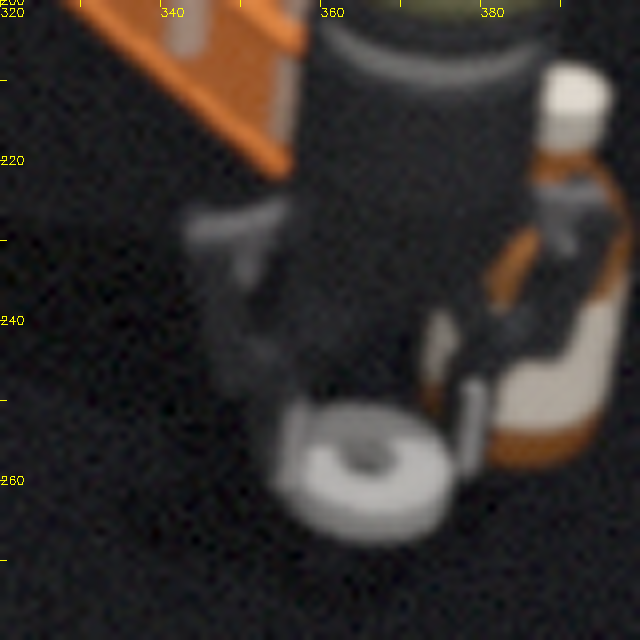

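Run:
```python
from r import *
p=[.502,.0345]
robot.servo_line([.5838,-.2477,.21],vel=.25)
robot.movep(p+[.205],[-90,0,-112]);T(0)
robot.servo_line(p+[.18],vel=.08); f0=favg(); print(f0.round(2)); T(1)
for z in (.170,.164,.158):
    hit=robot.servo_line(p+[z],vel=.04,max_force=6); f=favg(); print(z,hit,f.round(2))
    if f[2]-f0[2]>.9: print("contact");break
T(2)
s=snap("side","8"); crop(s,258,140,60,72,8,"pics/g7.png")
```

```text
0 33.08 [0.5022 0.0332 0.2048] [-8.9980e+01 -6.0000e-02 -1.1209e+02] F [-0.07 -0.08 -1.51] w 0.588
[ 0.27  0.09 -1.99]
1 33.72 [0.5024 0.0344 0.1804] [-8.9970e+01  2.0000e-02 -1.1201e+02] F [ 0.09  0.82 -2.32] w 0.587
0.17 False [ 0.02 -0.03 -1.97]
0.164 False [ 0.13 -0.32 -2.09]
0.158 False [-0.02  0.17 -2.09]
2 35.22 [0.5021 0.0345 0.158 ] [ -89.99   -0.   -112.  ] F [-0.62 -0.2  -2.15] w 0.591
```

View pics/g7.png

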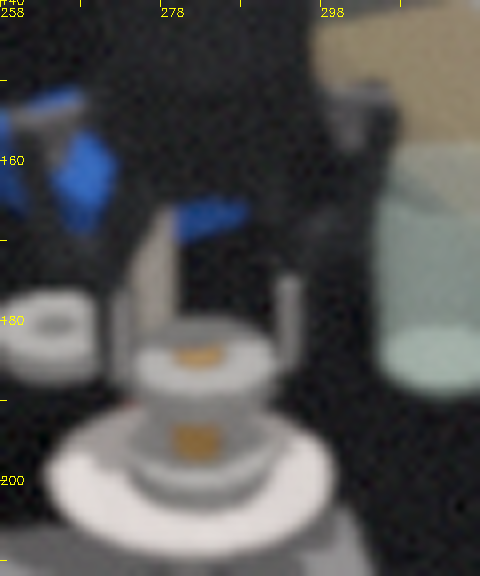

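The second ring is threaded: the spindle top shows in its hole at about (281,184), and there is no force. I'll lower it onto the first ring.

Run:
```python
from r import *
p=[.502,.0345]
print(robot.servo_line(p+[.138],vel=.04,max_force=6)); print(favg(8).round(2))
for z in (.133,.130,.127,.125,.123,.121,.119):
    robot.servo_line(p+[z],vel=.04,max_force=8); f=favg(8); print(z,f.round(2))
    if f[2]>-.35: break
T(2)
open_jaws(); robot.wait(.3); print(favg(8).round(2)); T(3)
robot.servo_line(p+[.20],vel=.12)
robot.movep([.54,-.14,.24],[-90,0,-112]); robot.wait(.5); T(4)
for n in("side","top"):
    fs=[get_image(n) for _ in range(6)]; d=fs[0]; d["frame"]=np.mean([f["frame"] for f in fs],0).round().astype(np.uint8)
    np.savez(f"{n}9.npz", **{k:np.array(v) for k,v in d.items()})
s=load("side9.npz");t=load("top9.npz")
crop(s,258,150,50,62,12,"pics/g8.png");crop(t,205,180,100,75,8,"pics/t9.png")
```

```text
False
[ 0.13  0.24 -2.14]
0.133 [-0.36  0.12 -1.77]
0.13 [-0.55  0.44 -1.57]
0.127 [-0.3   0.19 -0.93]
0.125 [ 0.13  0.22 -0.47]
0.123 [-0.14  0.39 -0.19]
2 37.99 [0.5021 0.0345 0.1231] [ -89.99    0.   -112.  ] F [-0.63  0.51 -0.95] w 0.59
[-0.15 -0.05  0.34]
3 38.88 [0.502  0.0345 0.123 ] [ -90.    0. -112.] F [-0.23  0.28  0.91] w 0.997
4 40.92 [ 0.54   -0.1397  0.24  ] [-9.0000e+01  2.0000e-02 -1.1197e+02] F [-0.5   0.83 -0.14] w 1.004
```

View pics/g8.png

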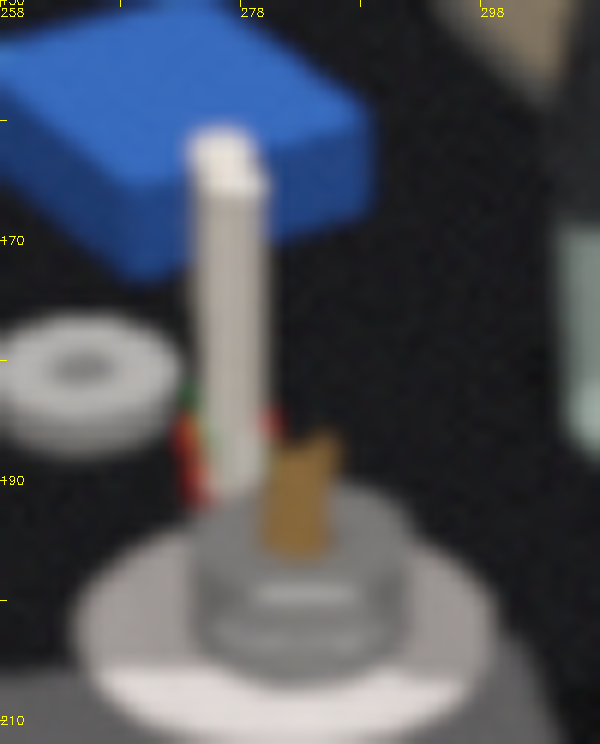

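View pics/t9.png

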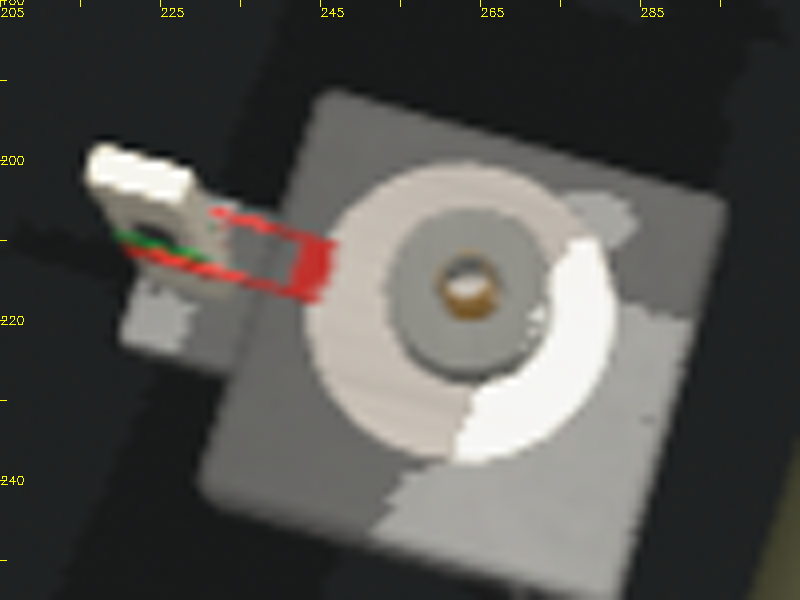

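Run:
```python
from h import *
s=load("side9.npz");t=load("top9.npz");t0=load("top1.npz");s0=load("side1.npz")
C=np.array([.5012,.0385]); ey=np.array([.375,.927]);ey/=np.linalg.norm(ey); ex=np.array([ey[1],-ey[0]])
def W(x,y,z): return np.r_[C+x*ex+y*ey,z]
for nm,im in(("top9",t),("top0",t0)):
  for y in(.085,.115):
    print(nm,y,{n:proj(im,W(-.006,y,z))[0].round(1).tolist() for n,z in dict(top=.17,top21=.21,gtop=.099,gbot=.086,red=.079,p0=.1155,p30=.095).items()})
for x in(-.006,.006):
  for y in(.085,.115): print("side",x,y,{n:proj(s,W(x,y,z))[0].round(1).tolist() for n,z in dict(top=.17,gtop=.099,gbot=.086,red=.079,p0=.1155,p30=.095).items()})
# joint value from pan rim: left/right/bottom extreme
a=np.linspace(0,2*np.pi,360)
for z in(.116,.102,.099,.096,.093,.090):
    P=np.c_[C[0]+.05*np.cos(a),C[1]+.05*np.sin(a),0*a+z]; 
    u=proj(t,P);v=proj(s,P); print(z,"top",u.min(0).round(1),u.max(0).round(1),"side",v.min(0).round(1),v.max(0).round(1))
```

```text
top9 0.085 {'top': [226.8, 205.3], 'top21': [224.7, 201.5], 'gtop': [230.1, 211.5], 'gbot': [230.6, 212.5], 'red': [230.9, 213.1], 'p0': [229.4, 210.1], 'p30': [230.3, 211.8]}
top9 0.115 {'top': [215.1, 202.0], 'top21': [212.5, 198.0], 'gtop': [219.2, 208.4], 'gbot': [219.8, 209.5], 'red': [220.2, 210.0], 'p0': [218.3, 207.0], 'p30': [219.4, 208.7]}
top0 0.085 {'top': [226.8, 205.3], 'top21': [224.7, 201.5], 'gtop': [230.1, 211.5], 'gbot': [230.6, 212.5], 'red': [230.9, 213.1], 'p0': [229.4, 210.1], 'p30': [230.3, 211.8]}
top0 0.115 {'top': [215.1, 202.0], 'top21': [212.5, 198.0], 'gtop': [219.2, 208.4], 'gbot': [219.8, 209.5], 'red': [220.2, 210.0], 'p0': [218.3, 207.0], 'p30': [219.4, 208.7]}
side -0.006 0.085 {'top': [275.5, 165.8], 'gtop': [275.5, 186.2], 'gbot': [275.5, 189.8], 'red': [275.5, 191.7], 'p0': [275.5, 181.5], 'p30': [275.5, 187.3]}
side -0.006 0.115 {'top': [274.1, 161.1], 'gtop': [274.1, 181.3], 'gbot': [274.2, 184.8], 'red': [274.2, 186.7], 'p0': [274.1, 176.7], 'p30': [274.1, 182.4]}
side 0.006 0.085 {'top': [279.5, 165.5], 'gtop': [279.4, 185.9], 'gbot': [279.4, 189.5], 'red': [279.4, 191.4], 'p0': [279.4, 181.2], 'p30': [279.4, 187.0]}
side 0.006 0.115 {'top': [278.0, 160.8], 'gtop': [277.9, 181.0], 'gbot': [277.9, 184.6], 'red': [277.9, 186.5], 'p0': [278.0, 176.4], 'p30': [277.9, 182.1]}
0.116 top [242.2 198. ] [281.2 236.2] side [264.6 187.1] [299.1 205.5]
0.102 top [242.6 199.3] [281.1 237. ] side [264.6 191. ] [299.  209.7]
0.099 top [242.7 199.5] [281.1 237.2] side [264.6 191.9] [298.9 210.6]
0.096 top [242.8 199.8] [281.1 237.3] side [264.7 192.7] [298.9 211.4]
0.093 top [242.9 200.1] [281.  237.5] side [264.7 193.6] [298.9 212.3]
0.09 top [243.  200.4] [281.  237.7] side [264.7 194.4] [298.9 213.2]
```

Run:
```python
from h import *
ims=[]
for n in("side1","side9","top1","top9"):
    d=load(n+".npz"); 
    crop(d,*( (266,172,22,24) if n[0]=='s' else (210,195,30,24)),13,"pics/x.png"); ims.append(cv2.resize(cv2.imread("pics/x.png"),(390,300),interpolation=cv2.INTER_NEAREST) if 0 else cv2.copyMakeBorder(cv2.imread("pics/x.png"),0,0,0,390-cv2.imread("pics/x.png").shape[1],cv2.BORDER_CONSTANT))
ims=[i[:300] for i in ims]
cv2.imwrite("pics/cmp.png",np.vstack([np.hstack(ims[:2]),np.hstack(ims[2:])]))
```

```text
(no output)
```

View pics/cmp.png

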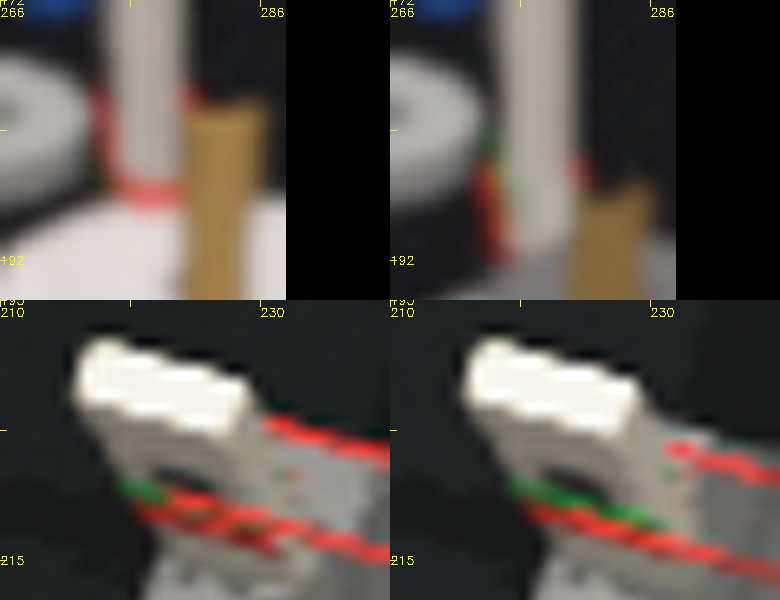

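Run:
```python
from r import *
t=load("top9.npz");cv2.imwrite("pics/t10.png",t["frame"][:,:,::-1])
T(0); robot.hand_in()
```

```text
0 41.52 [ 0.54   -0.1401  0.24  ] [ -90.      0.   -112.01] F [ 1.32  0.28 -0.31] w 0.997
the job is handed in; nothing more can be done
```

View pics/t10.png

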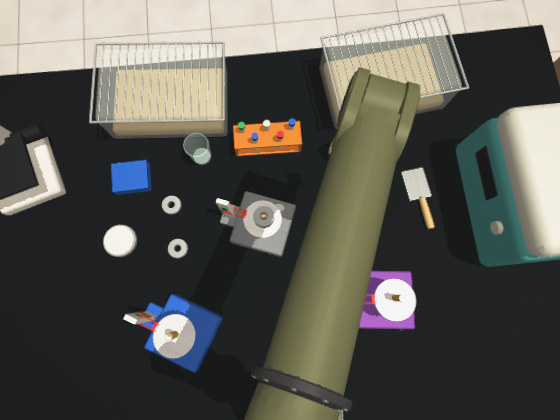

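I threaded two rings, the two to the robot's right, one after the other onto the grey scale's spindle. I chose the grey scale at about (262,217) in the top image over the blue one at (175,335) and the purple one at (395,300). Each ring went on at the first try with no contact force felt. I lowered each until the scale carried its weight, then let go, and handed the job in at 41.5 s.

**Pan position:** force and side-camera estimates put the pan at about 0.028–0.030 m, against the green band's 0.026–0.039. The top camera's noisier rim measurement gave a sinking of about 23 mm instead of 19–20 mm, which also lands in the band. The closest margin is about 2 mm, at the lower limit. In the top crop green shows just above the pointer, which agrees with it being in the band.

**Rings and bystanders:** in the last pictures both rings lie flat on the spindle and the gripper is clear. The two spare rings at (171,205) and (177,248) and the bystanders in view are where they started. The arm hid the bottle in the last top view, so I could not check it there. It was upright just after the second ring was lifted, and I felt no contact near it.

**Not measured:** I did not separately measure whether the pan was at rest. I let go about 3 s before handing in.

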